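# Load the sample shuttle and index it one hole

### The job

Stand the small capped vial upright in the empty cup of the sample shuttle and let go of it. Then pull the shuttle's black plunger knob up to free the lock pin, slide the shuttle along its rail to the very next hole on the side of the screw-capped bottle (the open beaker marks the other end), and let the pin drop fully home in that hole. Finish while still gripping the knob there with the pin engaged, not letting go of it, and leave the bottle and the beaker standing where they are.

Things in the scene. Friction and masses are not known exactly. Their poses are not given: they have to be found in the camera images.
- vial_mid (a point): Centre (half-way up) of the loose small glass vial with a ribbed screw cap, 22 mm in diameter, 50 mm tall, about 20 g, standing on the worktop at the left; z axis up along the vial. The solid part that fingers can grip is its lower 44 mm (the top 6 mm, the end of the cap, gives no hold). It is the only vial near the rail.
- cup_floor (a point): Centre of the inner floor of the round grey open cup that the shuttle carries on the robot's side of the rail, z axis up, axes parallel to the rail's. Inside diameter 30 mm, outside 37 mm, rim 15 mm above this point; the floor is 18 mm above the worktop. A vial standing in it has its centre 25 mm above this point. The cup's axis is 80 mm from the knob's axis.
- rail_centre (a point): Point on the top face of the fixed aluminium rail, at its middle hole, 50 mm above the worktop. Its y axis runs along the rail, x across it, away from the robot (the cup is on the -x side), z up. The rail has five 11 mm holes 40 mm apart along y, at y = -80, -40, 0, 40 and 80 mm; the shuttle starts pinned in the middle one. The rail with its end blocks is 250 mm long, 56 mm wide, 65 mm high; it is bolted down.
- knob_mid (a point): Centre of the round black plunger knob on top of the shuttle, 24 mm in diameter, 27 mm tall; z axis up, y axis along the rail. With the pin home it is 93.5 mm above the worktop (knob from 80 to 107 mm); 2 mm below the knob begins the 16 mm wide guide bush. The knob does not turn.
- knob: The same plunger knob as a body, origin at the centre of its underside, 13.5 mm below knob_mid.
- plunger (a joint): Lift of the plunger in m: 0 = pin fully home, its round-ended 8 mm pin reaching 8 mm into the hole; grows as the knob is pulled up, at most 0.015. The pin clears the rail at 0.008. A spring pulls it down with 4 N at 0 and about 8 N at 0.015. Between holes the released pin rides on top of the rail at 0.008; it drops home by its spring when within 1.5 mm of a hole's centre.
- shuttle (a joint): Position of the shuttle (the sleeve that carries the knob and the cup) along the rail in m: 0 at the middle hole, grows along +y of rail_centre; holes at -0.08, -0.04, 0, 0.04, 0.08, with 1.5 mm play either way when pinned. Slides with a friction of about 1.5 N once the pin is out.
- bottle_mid (a point): Centre (half-way up) of the closed screw-capped reagent bottle, 56 mm in diameter, 125 mm tall, standing loose on the worktop beyond one end of the rail, about 172 mm from rail_centre. It shows the way to slide: towards its end.
- beaker_mid (a point): Centre (half-way up) of the open glass beaker with a spout, 54 mm in diameter, 72 mm tall, standing loose beyond the other end of the rail.
- vial: The same vial as a body, origin at the centre of its underside, 25 mm below vial_mid.
Things that resemble listed ones, but are neither listed nor needed, are in the scene too. What is meant by the vial is not purple, red or yellow, and is the smaller of those in its own colour.

How it is judged:
On the way, in this order (a step that is already met when the one before it is completed fails the run):
1. the vial stands upright in the cup, let go of, with the shuttle still pinned (horizontal distance between vial_mid and cup_floor below 0.007 m and z of vial_mid in the frame of cup_floor between 0.02 and 0.03 m and angle between vial_mid's own z axis and vertical below 0.15 rad and contact force between the fingers and vial below 0.1 N and value of joint plunger below 0.003 m), for 0.2 s.
2. the knob is held and pulled up so that the pin is clear of the rail (value of joint plunger above 0.0085 m and contact force between the fingers and knob above 2 N), for 0.1 s.
At the end, for the whole second after the job is handed in: The shuttle stands within 3 mm of the next hole on the bottle's side, the pin is home (plunger lift under 2 mm), the fingers still grip the knob (more than 2 N), the vial stands upright (within 0.15 rad) on the cup's floor, untouched, and the bottle and beaker stand within 30 mm of where they were (((y of bottle_mid in the frame of rail_centre above 0 m and value of joint shuttle between 0.037 and 0.043 m) or (y of bottle_mid in the frame of rail_centre below 0 m and value of joint shuttle between -0.043 and -0.037 m)) and value of joint plunger below 0.002 m and contact force between the fingers and knob above 2 N and horizontal distance between vial_mid and cup_floor below 0.007 m and z of vial_mid in the frame of cup_floor between 0.02 and 0.03 m and angle between vial_mid's own z axis and vertical below 0.15 rad and contact force between the fingers and vial below 0.1 N and distance of each of bottle_mid, beaker_mid from where it was at the start of the episode below 0.03 m and angle between each of bottle_mid, beaker_mid's own z axis and vertical below 0.2 rad); the arm keeps its last pose, push and grip.
It fails at once if the bottle or the beaker is knocked over (angle between any of bottle_mid, beaker_mid's own z axis and vertical above 0.6 rad).
It also fails if it takes over 48 s, if anything falls off the work surface, if the arm or the gripper's body presses on something with over 40 N, if the wrist force passes 120 N, or if a joint passes its speed limit or range.

### The arm

A 7-joint arm with a two-finger parallel gripper is mounted at the origin on a cart in front of the work surface, level with it; the furniture and walls round the work are solid. World frame = base frame: x ahead of the robot, y to its left, z up, the work surface at z = 0. Lengths are in m, angles in rad, forces in N, time in s.
With the tool pointing down it reaches from about 0.4 to 0.85 m from the base axis. Payload 4.5 kg.
Tool frame: the origin (TCP) lies where the fingers leave the gripper's body, on its centre line; the fingertips stand 64 mm ahead of it and the grasp point (between the pads) lies 45 mm ahead of it; z points along the fingers, y is the direction in which the jaws open and shut (so a half turn about z gives the same grasp; the last joint's range is limited). The gripper opens to 88 mm and grips with 3 to 60 N. Pads are 18 mm wide; open, the fingers measure 123 mm over their backs; the gripper's body (75 mm by 187 mm) begins 45 mm behind the grasp point.
Start: joints at [-1.28, 0.689, -0.195, 1.565, 0.157, 0.902, -0.215], TCP at [0.159, 0.605, 0.303] pointing down, gripper open.
Joint ranges: [-3.01, 3.01], [-0.46, 2.08], [-1.47, 1.51], [0.13, 2.56], [-1, 4.14], [0.04, 2.09], [-2.66, 2.66]. Speed limits (rad/s): [2.57, 2.57, 3.14, 3.14, 3.14, 3.14, 3.14].

### API

Orientations are given as a unit quaternion [x, y, z, w].
In Python, from plant import monitor, snapshot, workorder, finder gives the robot as it stands.
- The arm moves only by the tool carry_out, never from a script. Its argument "motion" is one flat list of numbers, 6 for each row, row after row: the shift along the tool's x, y, z in cm, then the turn, a rotation vector about the tool's x, y, z in rad. In form: [x, y, z, rx, ry, rz, x, y, z, rx, ry, rz, ...]. A call has 1 to 8 rows; each row shifts and turns the commanded pose from where the row before left it, along the tool's axes as they then stand; what a row does not reach is not made up. A row lasts 1/8 s, in which the tool goes at most 62.5 mm and 10.7 degrees, less where a joint would pass 70% of its speed; a pose out of reach is approached as far as the arm can. A call with a gripper value outside its range is refused whole. "hand" is the finger opening in cm, from 0 to 8.81, set as the call begins (left out, the last holds). The fingers move at their own pace and stop on an object; "grip_force" is the grip in N (left out, the last holds). Time passes only in rows, so rows that do not move let the fingers close. It gives the time, the measured TCP pose, the force and the opening at its end, in the units of the state.
- monitor.get_state(): the state, without advancing time (a new reading comes with each control period).
- snapshot(name): name is "side" or "top"; returns a dict with "frame" (384x512x3 uint8, red, green, blue), "range_z" (384x512 float32, m along the optical axis (not along the pixel's ray), 0 where there is no reading), "fx", "fy", "cx", "cy" (pixels), "rvec" (rotation vector, rad) and "tvec" (3), from world to camera coordinates, as OpenCV has them. Camera axes: x right, y down, z forward; pixel columns grow to the right and rows downward; lengths in m; the calibration is good to about 2 mm. A picture is of the moment at which its call begins.
- workorder.finish_job(): hands the job in, once; it reports no verdict.
Trained networks look in a picture, given as the dict that the camera call returned (one of the last four; its "shot" number tells which), for a name from the list of things; names that differ only in an ending like _2 or _b are one class to them, and where a whole thing is asked for, a point or a joint stands for the part that bears it (a point fixed in the world has none). Each returns a list of dicts, best first, with "p" (0 to 1); they miss things now and then, are a little off and sometimes report something else, mostly with a low value. They report only what shows in the picture. A call takes as long as a camera call. They do not tell look-alikes from the thing itself.
- finder.masks_of(picture, thing): "pixels" (384x512 bool, what is visible of it) and "extent" ([left, top, right, bottom] in pixels, round what is visible of it).
The state is a dict: "clock": time; "q": joint angles; "qd": joint speeds; "joint_torque": joint torques, N m; "tool_pos": TCP position; "eef_rot": TCP orientation; "contact_force": force on the tool from outside, world axes, zero at the start; "moment": the same for the moment, N m; "opening": opening from 0.0 (shut) to 1.0 (fully open).
Only numpy, scipy, OpenCV 4.12 (cv2) and the standard library are available. Lean on these libraries where they do the work, as an engineer would, in place of code of your own. Each camera call takes 0.05 s, during which the arm holds its last target. There are 200 camera calls.

## Working session

There is one attempt and no reset: what is moved stays moved. The work goes in short steps, Python scripts to look and compute and a tool call to move; the robot and the scene stay as the last step left them, time stands still between calls to the robot, and variables do not carry over. Pictures are saved under pics/ and viewed, about 8 in all and at most 12, crops included, and the job is handed in when it is done.

Besides the shell and the picture viewer there is one more tool, called after "Emit:" as name(argument=value, ...), one argument or row to a line, values as JSON. carry_out: Moves the arm, as the interface text tells. Its arguments: {"type":"object","properties":{"motion":{"type":"array"},"hand":{"type":"number"},"grip_force":{"type":"number"}},"required":["motion"]}

```bash
mkdir -p pics; cat > h.py <<'E'
import numpy as np, cv2
from plant import monitor, snapshot, workorder, finder
def cloud(s):
    z=s["range_z"]; v,u=np.mgrid[:z.shape[0],:z.shape[1]]
    P=np.dstack([(u-s["cx"])/s["fx"]*z,(v-s["cy"])/s["fy"]*z,z])
    R,_=cv2.Rodrigues(np.array(s["rvec"],float)); W=(P-np.array(s["tvec"]).ravel())@R
    W[z==0]=np.nan; return W
def save(s,n,crop=None,k=1):
    f=s["frame"][:,:,::-1]
    if crop: l,t,r,b=crop; f=f[t:b,l:r]
    cv2.imwrite(f"pics/{n}.png",cv2.resize(f,None,fx=k,fy=k,interpolation=cv2.INTER_CUBIC))
E
python3 - <<'E'
from h import *
np.set_printoptions(precision=4,suppress=True)
print(monitor.get_state())
S={n:snapshot(n) for n in("side","top")}
cv2.imwrite("pics/a.png",np.hstack([cv2.resize(S[n]["frame"][:,:,::-1],(400,300)) for n in S]))
save(S["top"],"top",None,1.5)
for n,s in S.items():
    W=cloud(s)
    R,_=cv2.Rodrigues(np.array(s["rvec"],float));print(n,"cam at",-R.T@np.array(s["tvec"]).ravel(),s["fx"])
    for t in("vial","cup_floor","knob","bottle_mid","beaker_mid","shuttle"):
        for d in finder.masks_of(s,t)[:5]:
            p=W[d["pixels"]]; p=p[~np.isnan(p[:,0])]
            if len(p): print(t,round(d["p"],2),np.array(d["extent"]),len(p),"med",np.median(p,0),"lo",np.percentile(p,3,0),"hi",np.percentile(p,97,0))
E
```

```text
{'clock': 0.0, 'q': array([-1.2802,  0.69  , -0.1945,  1.5663,  0.1573,  0.9025, -0.2151]), 'qd': array([-0.002 ,  0.0003, -0.0002, -0.0001,  0.0015, -0.0004,  0.0007]), 'joint_torque': array([ -0.0006, -52.7557,  -1.2669, -15.3428,  -0.0526,   0.0067,
         0.0002]), 'tool_pos': array([0.1587, 0.604 , 0.3019]), 'eef_rot': array([ 0.128 ,  0.9918, -0.0009, -0.    ]), 'contact_force': array([-0.788 ,  0.2214, -0.6749]), 'moment': array([ 0.0251, -0.0054, -0.0088]), 'opening': 1.0087714088116335}
side cam at [0.1059 0.529  0.5521] 377.2946889719369
vial 0.94 [220.2 241.6 233.9 276.1] 469 med [0.4825 0.0884 0.0468] lo [0.4746 0.0691 0.0051] hi [0.499  0.0961 0.0738]
vial 0.91 [192.7 271.  211.9 312.5] 579 med [0.4685 0.1795 0.0428] lo [0.4608 0.1587 0.0015] hi [0.4863 0.1876 0.0713]
vial 0.58 [190.7 255.2 202.7 274. ] 187 med [0.5301 0.1258 0.0364] lo [0.5241 0.1135 0.0134] hi [0.5425 0.1317 0.0518]
vial 0.55 [161.6 272.8 178.4 293.8] 272 med [0.5337 0.1922 0.0312] lo [0.5287 0.1796 0.0015] hi [0.5475 0.1983 0.0516]
vial 0.48 [188.5 237.1 199.7 255.4] 172 med [0.5829 0.0784 0.0334] l
[... 1322 characters left out ...]
 0.1754 0.0136] hi [0.5467 0.1922 0.0539]
cup_floor 0.56 [291.8 172.8 316.5 216.5] 599 med [ 0.5223 -0.2156  0.0358] lo [ 0.4546 -0.2402  0.004 ] hi [ 0.5594 -0.1967  0.1088]
knob 0.59 [302.8 172.3 310.9 183.1] 85 med [ 0.5431 -0.2209  0.1067] lo [ 0.5336 -0.2318  0.0886] hi [ 0.5547 -0.2115  0.1104]
bottle_mid 0.73 [231.3 162.5 250.2 191.7] 464 med [ 0.553  -0.0473  0.0941] lo [ 0.539  -0.0714  0.0155] hi [ 0.5778 -0.0226  0.1268]
beaker_mid 0.82 [357.8 174.4 387.5 199.8] 462 med [ 0.5176 -0.4046  0.0393] lo [ 0.4891 -0.4219  0.002 ] hi [ 0.5371 -0.3723  0.0741]
shuttle 0.95 [294.8 169.6 314.4 218.6] 577 med [ 0.5246 -0.2155  0.0408] lo [ 0.4536 -0.241   0.0171] hi [ 0.5619 -0.1966  0.1089]
```

```bash
python3 - <<'E'
from h import *
s=snapshot("side");t=snapshot("top")
save(s,"s1",(140,140,360,330),3.4); save(t,"t1",(130,140,410,240),2.8)
E
```

```text
(no output)
```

View pics/s1.png

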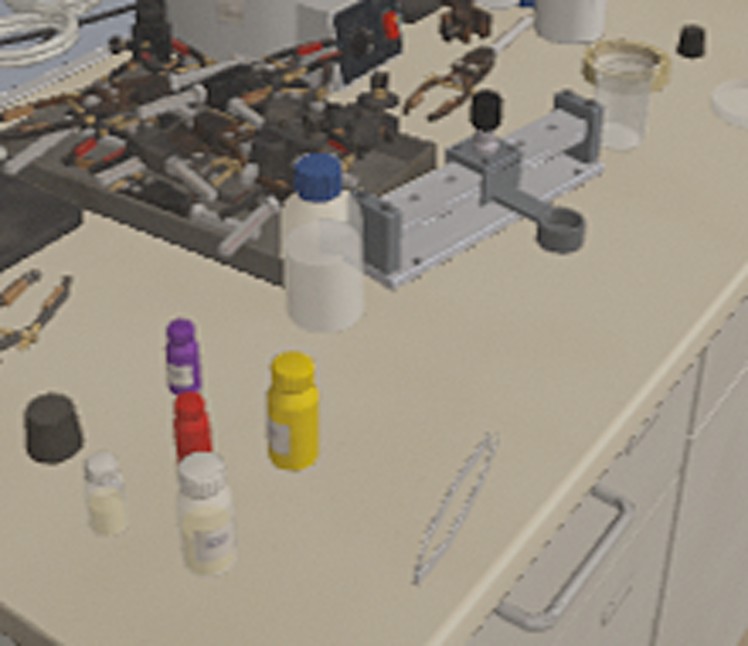

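View pics/t1.png

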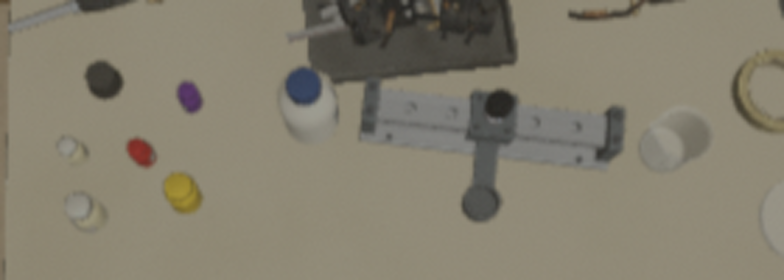

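```bash
python3 - <<'E'
from h import *
from scipy.optimize import least_squares as LS
np.set_printoptions(precision=4,suppress=True)
S={n:snapshot(n) for n in("side","top")}
def sel(s,c,r,z0,z1):
    W=cloud(s).reshape(-1,3);W=W[~np.isnan(W[:,0])]
    return W[(np.hypot(W[:,0]-c[0],W[:,1]-c[1])<r)&(W[:,2]>z0)&(W[:,2]<z1)]
def fit(P,R,c):
    f=lambda p:np.hypot(P[:,0]-p[0],P[:,1]-p[1])-R
    o=LS(f,c,loss="soft_l1",f_scale=.001);return o.x,np.sqrt(np.mean(o.fun**2)),len(P)
# side surfaces facing the cameras (cylinder sides), and top-face means
for nm,c,R,z0,z1,zt in(("vial",(.538,.186),.011,.006,.03,.047),("knob",(.543,-.219),.012,.084,.1,.103),("bottle",(.565,-.045),.028,.01,.08,.12)):
    for n,s in S.items():
        P=sel(s,c,R+.012,z0,z1);T=sel(s,c,R+.008,zt,zt+.015)
        print(nm,n,"side",*fit(P,R,c),"top",(T.min(0)+T.max(0))/2,T.max(0)-T.min(0),len(T))
for n,s in S.items():
    c=(.46,-.21);T=sel(s,c,.03,.029,.037);print("cup",n,"rim",(T.min(0)+T.max(0))/2,np.ptp(T,0),len(T)); P=sel(s,c,.026,.008,.03);print(np.c_[P][:0].shape,fit(P[np.hypot(P[:,0]-.46,P[:,1]+.21)>.012],.0185,c)); F=sel(s,c,.012,.012,.024);print("floor",F.mean(0) if len(F) else 0,len(F))
    T=sel(s,(.545,-.22),.14,.046,.053); T=T[np.abs(T[:,0]-.545)<.06]
    (cx,cy),(w,h),a=cv2.minAreaRect((T[:,:2]*1000).astype(np.float32));print("rail",n,cx,cy,w,h,a,len(T))
    m=T[:,:2].mean(0);v=np.linalg.svd(T[:,:2]-m)[2][0];print(m,v)
    if n=="top":
        T=sel(s,(.51,-.217),.10,.0,.07)
E
```

```text
vial side side [0.5401 0.1871] 0.0007497676971524623 103 top [0.5387 0.1883 0.0501] [0.0172 0.0194 0.0058] 64
vial top side [0.5418 0.1862] 0.0005333818920098062 24 top [0.5412 0.1871 0.0519] [0.0165 0.0161 0.0077] 34
knob side side [ 0.5442 -0.223 ] 0.0012643534402680182 51 top [ 0.5425 -0.2199  0.1062] [0.0212 0.0197 0.0064] 40
knob top side [ 0.5456 -0.2234] 0.0005223285848082497 17 top [ 0.5451 -0.2231  0.1076] [0.024  0.0234 0.0082] 68
bottle side side [ 0.5655 -0.0465] 0.0013111151748811146 564 top [ 0.5637 -0.0421  0.1235] [0.0333 0.0296 0.007 ] 99
bottle top side [ 0.567  -0.0473] 0.000637567837114226 127 top [ 0.5655 -0.0444  0.1246] [0.0295 0.0303 0.0086] 123
cup side rim [ 0.4678 -0.2071  0.0329] [0.043  0.0357 0.0078] 82
(0, 3) (array([ 0.4645, -0.2076]), np.float64(0.0022455186650312954), 110)
floor [ 0.4608 -0.2134  0.0201] 6
rail side 543.6182861328125 -220.8167724609375 250.00909423828125 44.92465591430664 79.23512268066406 461
[ 0.5414 -0.2161] [0.1738 0.9848]
cup top rim [ 0.4685 -0.208   0.033 ] [0.0403 0.0349 0.0078] 66
(0, 3) (array([ 0.4591, -0.2103]), np.float64(0.003368170161348264), 63)
floor [ 0.4619 -0.2105  0.0189] 43
rail top 544.40966796875 -222.06298828125 245.34327697753906 42.43674087524414 79.57293701171875 602
[ 0.5443 -0.2249] [0.1804 0.9836]
```

Emit:
carry_out(
  motion=[-3,-1.9,0,0,0,0,-3,-1.9,0,0,0,0,-3,-1.9,0,0,0,0,-3,-1.9,0,0,0,0,-3,-1.9,0,0,0,0,-3,-1.9,0,0,0,0,-3,-1.9,0,0,0,0,-3,-1.9,0,0,0,0],
  hand=4.6,
  grip_force=10,
)

```text
clock: 1.9
tool_pos: [0.3531, 0.3958, 0.3029]
eef_rot: [0.128, 0.992, 0.0, 0.0]
contact_force: [0.4, 0.3, -0.1]
opening: 0.523
```

Emit:
carry_out(
  motion=[-3,-1.9,1.5,0,0,0,-3,-1.9,1.5,0,0,0,-3,-1.9,1.5,0,0,0,-3,-1.9,1.5,0,0,0,-3,-1.9,1.5,0,0,0,-3,-1.9,1.5,0,0,0,-3,-1.9,1.5,0,0,0,-2.5,-2,1.5,0,0,-0.07],
)

```text
clock: 2.9
tool_pos: [0.5419, 0.1881, 0.1823]
eef_rot: [0.093, 0.996, 0.0, 0.001]
contact_force: [0.2, 0.3, 0.6]
opening: 0.522
```

```bash
cat >> h.py <<'E'
from scipy.spatial.transform import Rotation as Ro
def to(x,y,z,yaw=None):
    """shift in tool axes (cm) and turn to bring TCP to x,y,z with tool y along (sin yaw, cos yaw)"""
    st=monitor.get_state();R=Ro.from_quat(st["eef_rot"])
    d=R.inv().apply(np.array([x,y,z])-st["tool_pos"])*100
    out=[d]
    if yaw is not None:
        c,s_=np.cos(yaw),np.sin(yaw);T=Ro.from_matrix(np.array([[-c,s_,0],[s_,c,0],[0,0,-1]]))
        out.append((R.inv()*T).as_rotvec())
    np.set_printoptions(precision=4,suppress=True)
    print("t",round(st["clock"],2),"pos",st["tool_pos"],"F",st["contact_force"],"open",round(st["opening"]*8.81,2),"move",*out)
E
python3 - <<'E'
from h import *
to(.541,.187,.083,.183)
E
```

```text
t 2.9 pos [0.5419 0.1881 0.1823] F [0.2378 0.3319 0.5634] open 4.6 move [ 0.0812 -0.1263  9.933 ] [ 0.0005  0.001  -0.0025]
```

Emit:
carry_out(
  motion=[0.1,-0.1,2,0,0,0,0,0,2,0,0,0,0,0,2,0,0,0,0,0,1.5,0,0,0,0,0,1.2,0,0,0,0,0,0.8,0,0,0,0,0,0.4,0,0,0,0,0,0,0,0,0],
)

```text
clock: 3.9
tool_pos: [0.5396, 0.1881, 0.0837]
eef_rot: [0.093, 0.996, 0.0, 0.0]
contact_force: [-0.2, 0.1, -1.0]
opening: 0.522
```

```bash
python3 - <<'E'
from h import *
to(.541,.187,.083,.183)
s=snapshot("side");t=snapshot("top")
a=cv2.resize(s["frame"][200:330,120:280],None,fx=2.5,fy=2.5);b=cv2.resize(t["frame"][150:250,120:240],(390,325))
cv2.imwrite("pics/g.png",np.hstack([a,b])[:,:,::-1])
E
```

```text
t 3.9 pos [0.5396 0.1881 0.0837] F [-0.2072  0.0999 -1.0175] open 4.6 move [-0.1609 -0.0837  0.0735] [ 0.0001  0.0001 -0.0038]
```

View pics/g.png

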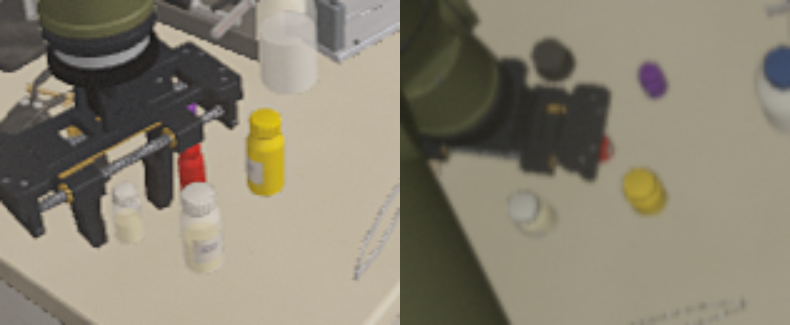

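The side crop shows the small clear vial (127,212) between the open fingers, clear of the red and large bottles. I'll close on it and lift.

Emit:
carry_out(
  motion=[-0.15,-0.1,0,0,0,0,0,0,0,0,0,0,0,0,0,0,0,0,0,0,0,0,0,0,0,0,0,0,0,0,0,0,0,0,0,0],
  hand=0.5,
  grip_force=10,
)

```text
clock: 4.75
tool_pos: [0.5409, 0.1869, 0.0838]
eef_rot: [0.093, 0.996, 0.0, 0.0]
contact_force: [0.2, 0.8, 1.6]
opening: 0.241
```

Emit:
carry_out(
  motion=[0,0,-1,0,0,0,0,0,-2,0,0,0,0,0,-3,0,0,0,0,0,-3,0,0,0,0,0,-3,0,0,0,0,0,0,0,0,0],
)

```text
clock: 5.5
tool_pos: [0.5419, 0.1874, 0.2062]
eef_rot: [0.093, 0.996, 0.001, 0.002]
contact_force: [0.7, 0.1, -0.9]
opening: 0.238
```

```bash
python3 - <<'E'
from h import *
to(.4663,-.2088,.2,.183)
E
```

```text
t 5.5 pos [0.5419 0.1874 0.2062] F [ 0.6607  0.0993 -0.9099] open 2.1 move [  0.0621 -40.3356   0.499 ] [ 0.0029  0.0039 -0.0039]
```

Emit:
carry_out(
  motion=[0,-1.5,-1,0,0,0,0,-2.5,-1,0,0,0,0,-2.5,0,0,0,0,0,-2.5,0,0,0,0,0,-2.5,0,0,0,0,0,-2.5,0,0,0,0,0,-2.5,0,0,0,0,0,-2.5,0,0,0,0],
)

```text
clock: 6.5
tool_pos: [0.5042, -0.0019, 0.2231]
eef_rot: [0.094, 0.996, -0.001, -0.001]
contact_force: [-0.1, 0.1, -0.1]
opening: 0.24
```

Emit:
carry_out(
  motion=[0,-2.5,0,0,0,0,0,-2.5,0,0,0,0,0,-2.5,0,0,0,0,0,-2.5,0,0,0,0,0,-2.5,0,0,0,0,0,-2.5,1,0,0,0,0,-2.5,1,0,0,0,0,-2.5,1,0,0,0],
)

```text
clock: 7.5
tool_pos: [0.4667, -0.1979, 0.1928]
eef_rot: [0.094, 0.996, -0.0, -0.001]
contact_force: [-0.7, 0.1, -0.5]
opening: 0.233
```

Emit:
carry_out(
  motion=[0,-1.3,1,0,0,0,0,0,1,0,0,0,0,0,1,0,0,0,0,0,0,0,0,0],
)

```text
clock: 8.0
tool_pos: [0.4659, -0.2078, 0.1629]
eef_rot: [0.092, 0.996, 0.001, -0.001]
contact_force: [0.1, 0.4, -0.2]
opening: 0.237
```

```bash
python3 - <<'E'
from h import *
to(.4663,-.2088,.103,.183)
s=snapshot("side");t=snapshot("top")
a=cv2.resize(s["frame"][130:240,240:350],(400,400));b=cv2.resize(t["frame"][150:250,250:350],(400,400))
cv2.imwrite("pics/p.png",np.hstack([a,b])[:,:,::-1])
E
```

```text
t 8.0 pos [ 0.4659 -0.2078  0.1629] F [ 0.0518  0.4168 -0.1665] open 2.09 move [-0.0661 -0.097   5.9926] [ 0.0009 -0.0016 -0.0016]
```

View pics/p.png

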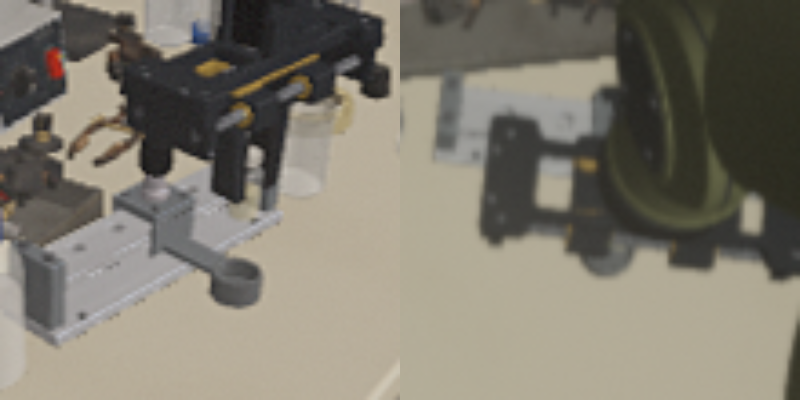

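```bash
python3 - <<'E'
from h import *
from scipy.optimize import least_squares as LS
np.set_printoptions(precision=4,suppress=True)
def fitc(W,c,R,z0,z1,cam,n=3):
    c=np.array(c,float)
    for _ in range(n):
        d=W[:,:2]-c;r=np.hypot(*d.T);u=(cam[:2]-c);u/=np.hypot(*u)
        P=W[(W[:,2]>z0)&(W[:,2]<z1)&(abs(r-R)<.006)&((d@u)>.35*r)]
        o=LS(lambda p:np.hypot(P[:,0]-p[0],P[:,1]-p[1])-R,c,loss="soft_l1",f_scale=.0007);c=o.x
    return c,len(P),np.median(abs(o.fun))
for k in range(2):
    s=snapshot("side");W=cloud(s).reshape(-1,3);W=W[~np.isnan(W[:,0])]
    R,_=cv2.Rodrigues(np.array(s["rvec"],float));cam=-R.T@np.array(s["tvec"]).ravel()
    print("cup",fitc(W,(.466,-.209),.0185,.020,.031,cam),fitc(W,(.466,-.209),.0185,.010,.031,cam))
    print("vial",fitc(W,(.466,-.208),.011,.083,.105,cam),"knob",fitc(W,(.545,-.223),.012,.082,.105,cam))
    V=W[(np.hypot(W[:,0]-.466,W[:,1]+.208)<.012)&(W[:,2]<.13)&(W[:,2]>.06)];print("vial lowest",np.percentile(V[:,2],[0,2,5]) if len(V) else 0)
E
```

```text
cup (array([ 0.4656, -0.2081]), 49, np.float64(0.000710945679653345)) (array([ 0.4653, -0.2084]), 72, np.float64(0.0008077127449138879))
vial (array([ 0.4655, -0.2078]), 50, np.float64(0.0009000516389658913)) knob (array([ 0.5441, -0.2231]), 64, np.float64(0.000657874220931695))
vial lowest [0.0819 0.0826 0.0831]
cup (array([ 0.4655, -0.2087]), 51, np.float64(0.0008510748438064625)) (array([ 0.4653, -0.2088]), 75, np.float64(0.0007043234274457105))
vial (array([ 0.4653, -0.2081]), 46, np.float64(0.0010897628003533463)) knob (array([ 0.5438, -0.223 ]), 65, np.float64(0.0009795106245525497))
vial lowest [0.0818 0.082  0.0826]
```

Emit:
carry_out(
  motion=[0,0,1.5,0,0,0,0,-0.05,1.5,0,0,0,0,0,1.2,0,0,0,0,0,0.8,0,0,0,0,0,0.6,0,0,0,0,0,0.3,0,0,0,0,0,0.15,0,0,0,0,0,0,0,0,0],
)

```text
clock: 9.2
tool_pos: [0.466, -0.2097, 0.1033]
eef_rot: [0.093, 0.996, 0.0, 0.0]
contact_force: [0.4, -1.3, 0.0]
opening: 0.238
```

```bash
python3 - <<'E'
from h import *
to(.4655,-.2085,.101,.183)
E
```

```text
t 9.2 pos [ 0.466  -0.2097  0.1033] F [ 0.3515 -1.3423  0.0416] open 2.1 move [0.0687 0.108  0.2324] [ 0.      0.0003 -0.0038]
```

Emit:
carry_out(
  motion=[0.05,0.1,0.1,0,0,0,0,0,0.08,0,0,0,0,0,0,0,0,0,0,0,0,0,0,0],
)

```text
clock: 9.7
tool_pos: [0.4657, -0.2085, 0.1018]
eef_rot: [0.093, 0.996, 0.0, 0.0]
contact_force: [-0.1, 0.5, 5.9]
opening: 0.238
```

```bash
python3 - <<'E'
from h import *
to(.4655,-.2085,.101,.183)
s=snapshot("side");save(s,"q",(240,130,350,240),4)
E
```

```text
t 9.7 pos [ 0.4657 -0.2085  0.1018] F [-0.1235  0.4962  5.9256] open 2.09 move [ 0.0224 -0.0079  0.0751] [ 0.0001  0.0006 -0.0036]
```

View pics/q.png

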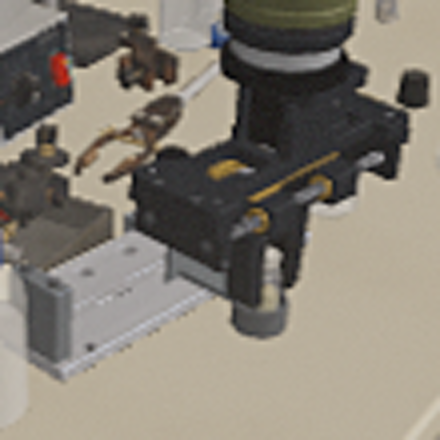

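The vial is inside the cup (crop 268,300), with 6 N of support from the floor. I'll release it and rise.

Emit:
carry_out(
  motion=[0,0,-0.05,0,0,0,0,0,0,0,0,0,0,0,0,0,0,0,0,0,0,0,0,0],
  hand=4.6,
)

```text
clock: 10.25
tool_pos: [0.4656, -0.2086, 0.1018]
eef_rot: [0.093, 0.996, 0.0, -0.0]
contact_force: [-0.2, 0.7, 0.4]
opening: 0.525
```

Emit:
carry_out(
  motion=[0,0,-0.5,0,0,0,0,0,-1.5,0,0,0,0,0,-2,0,0,0,0,0,-2,0,0,0,0,0,-2,0,0,0,0,0,-2,0,0,0,0,0,0,0,0,0,0,0,0,0,0,0],
)

```text
clock: 11.25
tool_pos: [0.4653, -0.2086, 0.2019]
eef_rot: [0.093, 0.996, -0.0, -0.0]
contact_force: [0.9, 0.5, 0.6]
opening: 0.523
```

```bash
python3 - <<'E'
from h import *
to(.5442,-.2232,.142,.183)
s=snapshot("side");W=cloud(s);save(s,"r",(240,130,350,240),4)
P=W.reshape(-1,3);P=P[(np.hypot(P[:,0]-.4655,P[:,1]+.2085)<.016)&(P[:,2]>.04)&(P[:,2]<.085)]
for z in(.04,.05,.06): q=P[(P[:,2]>=z)&(P[:,2]<z+.01)];print(z,q.mean(0),len(q))
print("top z",P[:,2].max())
E
```

```text
t 11.25 pos [ 0.4653 -0.2086  0.2019] F [0.8903 0.5442 0.6084] open 4.61 move [-8.0254  0.036   5.9855] [-0.0001 -0.0002 -0.0039]
0.04 [ 0.4606 -0.1998  0.0451] 30
0.05 [ 0.4612 -0.2017  0.0541] 30
0.06 [ 0.4628 -0.2037  0.0662] 41
top z 0.06955537224949153
```

View pics/r.png

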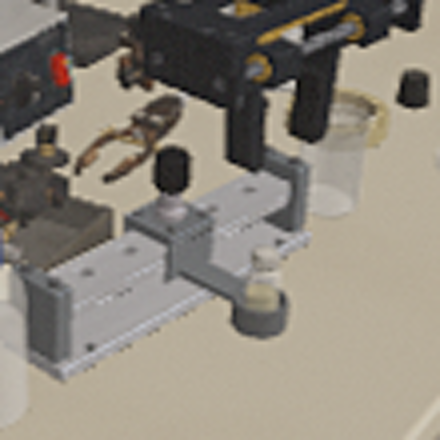

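The vial is standing upright in the cup (crop 265,285), and the fingers are clear of it. Next is the knob.

Emit:
carry_out(
  motion=[-1.5,0,0,0,0,0,-2,0,0,0,0,0,-2,0,0,0,0,0,-1.5,0.05,0,0,0,0,-1,0,0,0,0,0,0,0,0.5,0,0,0,0,0,1,0,0,0,0,0,0,0,0,0],
)

```text
clock: 12.3
tool_pos: [0.5429, -0.2228, 0.1857]
eef_rot: [0.093, 0.996, 0.0, -0.002]
contact_force: [-0.4, -0.0, -1.1]
opening: 0.521
```

```bash
python3 - <<'E'
from h import *
to(.5442,-.2232,.142,.183)
E
```

```text
t 12.3 pos [ 0.5429 -0.2228  0.1857] F [-0.4178 -0.0066 -1.1281] open 4.59 move [-0.1456 -0.0205  4.366 ] [ 0.0001 -0.0032 -0.0036]
```

Emit:
carry_out(
  motion=[-0.1,0,1,0,0,0,0,0,1,0,0,0,0,0,1,0,0,0,0,0,0.8,0,0,0,0,0,0.5,0,0,0,0,0,0,0,0,0],
)

```text
clock: 13.05
tool_pos: [0.5451, -0.223, 0.1435]
eef_rot: [0.093, 0.996, 0.0, -0.0]
contact_force: [0.6, -0.3, 0.5]
opening: 0.524
```

```bash
python3 - <<'E'
from h import *
to(.5442,-.2232,.142,.183)
s=snapshot("side");save(s,"k",(240,130,350,240),4)
E
```

```text
t 13.05 pos [ 0.5451 -0.223   0.1435] F [ 0.6324 -0.2876  0.5145] open 4.62 move [ 0.0862 -0.0357  0.1485] [ 0.0001 -0.0007 -0.0036]
```

View pics/k.png

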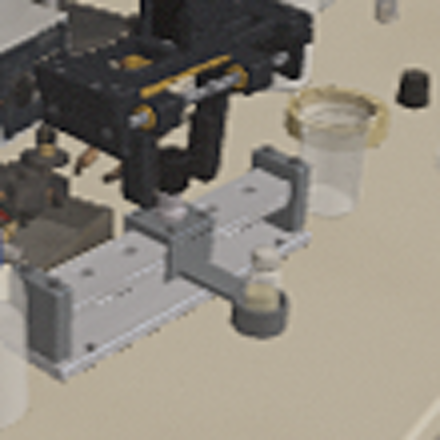

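The knob (crop 172,165) is between the fingers. I'll grip it and pull up.

Emit:
carry_out(
  motion=[0,0,0.1,0,0,0,0,0,0,0,0,0,0,0,0,0,0,0,0,0,0,0,0,0,0,0,0,0,0,0,0,0,0,0,0,0],
  hand=0.5,
  grip_force=30,
)

```text
clock: 13.85
tool_pos: [0.5453, -0.2232, 0.143]
eef_rot: [0.093, 0.996, -0.0, 0.0]
contact_force: [-0.2, 0.4, 2.0]
opening: 0.259
```

Emit:
carry_out(
  motion=[0,0,-0.3,0,0,0,0,0,-0.3,0,0,0,0,0,-0.3,0,0,0,0,0,-0.3,0,0,0,0,0,0,0,0,0,0,0,0,0,0,0],
)

```text
clock: 14.6
tool_pos: [0.5453, -0.2232, 0.1548]
eef_rot: [0.093, 0.996, 0.0, -0.0]
contact_force: [1.4, -0.6, -7.1]
opening: 0.257
```

```bash
python3 - <<'E'
from h import *
to(.5442+.04*.182,-.2232+.04*.983,.154,.183)
s=snapshot("side");save(s,"l",(240,130,350,240),4)
W=cloud(s);print([ (round(d["p"],2),np.nanpercentile(W[d["pixels"]],[5,50,95],axis=0)) for d in finder.masks_of(s,"knob")[:1]])
E
```

```text
t 14.6 pos [ 0.5453 -0.2232  0.1548] F [ 1.3638 -0.5512 -7.1002] open 2.26 move [0.1184 3.9752 0.0758] [ 0.0001 -0.     -0.0038]
[(0.72, array([[ 0.4509, -0.2346,  0.0187],
       [ 0.5238, -0.212 ,  0.0479],
       [ 0.5544, -0.1912,  0.1113]]))]
```

Emit:
carry_out(
  motion=[0,0.3,0,0,0,0,0,0.6,0,0,0,0,0,0.7,0,0,0,0,0,0.8,0,0,0,0,0,0.8,0,0,0,0,0,0.5,0,0,0,0,0,0.3,0,0,0,0,0,0,0,0,0,0],
)

```text
clock: 15.7
tool_pos: [0.5527, -0.183, 0.1548]
eef_rot: [0.093, 0.996, 0.0, -0.0]
contact_force: [2.1, -0.2, -7.9]
opening: 0.262
```

```bash
python3 - <<'E'
from h import *
to(.5453+.04*.182,-.2232+.04*.983,.143,.183)
E
```

```text
t 15.7 pos [ 0.5527 -0.183   0.1548] F [ 2.1319 -0.2163 -7.885 ] open 2.31 move [-0.0049 -0.091   1.1822] [ 0.001  -0.0003 -0.0031]
```

Emit:
carry_out(
  motion=[0,-0.05,0.2,0,0,0,0,0,0.2,0,0,0,0,0,0.15,0,0,0,0,0,0,0,0,0,0,0,0,0,0,0],
)

```text
clock: 16.32
tool_pos: [0.5525, -0.1842, 0.1494]
eef_rot: [0.093, 0.996, 0.0, -0.0]
contact_force: [0.8, 1.3, -7.0]
opening: 0.257
```

Emit:
carry_out(
  motion=[0,0,0.1,0,0,0,0,0,0.1,0,0,0,0,0,0,0,0,0,0,0,0,0,0,0],
)

```text
clock: 16.82
tool_pos: [0.5525, -0.1843, 0.1474]
eef_rot: [0.093, 0.996, 0.0, -0.0]
contact_force: [1.8, 2.1, -5.5]
opening: 0.257
```

The tool is 4.4 mm above the pin-home height and the spring load is still pulling down, so the pin is entering the hole. I'll keep lowering.

Emit:
carry_out(
  motion=[0,0,0.1,0,0,0,0,0,0.1,0,0,0,0,0,0.1,0,0,0,0,0,0.1,0,0,0,0,0,0.05,0,0,0,0,0,0,0,0,0,0,0,0,0,0,0],
)

```text
clock: 17.7
tool_pos: [0.5526, -0.1843, 0.1431]
eef_rot: [0.093, 0.996, -0.0, 0.0]
contact_force: [-1.4, 2.4, -1.3]
opening: 0.26
```

```bash
python3 - <<'E'
from h import *
to(.5453+.04*.182,-.2232+.04*.983,.143,.183)
s=snapshot("side");save(s,"m",(220,120,350,240),4)
for n in("bottle_mid","beaker_mid"):
    W=cloud(s);print(n,[(round(d["p"],2),np.nanmedian(W[d["pixels"]],axis=0)) for d in finder.masks_of(s,n)[:2]])
E
```

```text
t 17.7 pos [ 0.5526 -0.1843  0.1431] F [-1.393   2.3557 -1.3449] open 2.29 move [0.0083 0.0419 0.0112] [-0.0001  0.0001 -0.0038]
bottle_mid [(0.89, array([ 0.5515, -0.0293,  0.0693]))]
beaker_mid [(0.94, array([ 0.5034, -0.3829,  0.0527]))]
```

View pics/m.png

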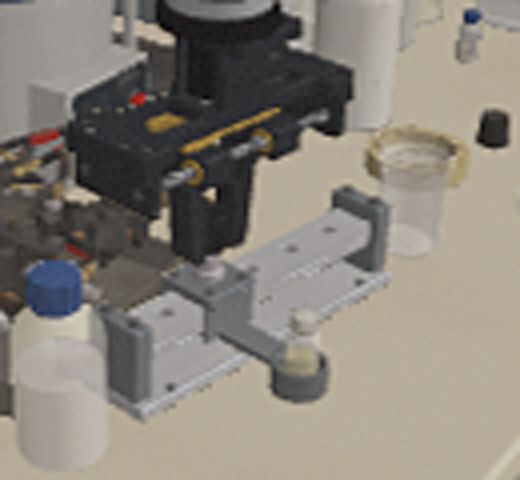

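Emit:
carry_out(
  motion=[0,0.04,0.05,0,0,0,0,0,0.03,0,0,0,0,0,0,0,0,0,0,0,0,0,0,0],
)

```text
clock: 18.35
tool_pos: [0.5526, -0.1842, 0.143]
eef_rot: [0.093, 0.996, -0.0, 0.0]
contact_force: [-2.7, 1.1, 7.2]
opening: 0.259
```

```bash
python3 - <<'E'
from h import *
to(.5453+.04*.182,-.2232+.04*.983,.143,.183)
s=snapshot("side")
W=cloud(s).reshape(-1,3);c=np.array([.4655+.04*.182,-.2085+.04*.983])
P=W[(np.hypot(*(W[:,:2]-c).T)<.016)&(W[:,2]>.04)&(W[:,2]<.085)]
for z in(.04,.05,.06): q=P[(P[:,2]>=z)&(P[:,2]<z+.01)];print(z,q.mean(0)[:2]-c,len(q))
print(P[:,2].max())
E
```

```text
t 18.35 pos [ 0.5526 -0.1842  0.143 ] F [-2.6767  1.1166  7.2268] open 2.28 move [ 0.0128  0.0335 -0.0018] [-0.0008  0.0004 -0.0041]
0.04 [-0.0045  0.0078] 32
0.05 [-0.0049  0.0064] 31
0.06 [-0.0039  0.0048] 38
0.0713188019635438
```

The knob now meets a firm stop (+7 N) at the same height as before the lift, so the pin is home. The vial reads the same relative to the cup as before, so I'm handing in.

```bash
python3 -c "
from h import *
print(workorder.finish_job())"
```

```text
the job is handed in; nothing more can be done
None
```

I stood the small clear vial in the shuttle's cup and let go of it. I then lifted the knob about 12 mm, slid the shuttle one hole (40 mm) towards the bottle and lowered the pin into that hole. I handed in at about 18.4 s, still gripping the knob at 30 N. The hand-in gives no verdict.

**Last checks:**
- **Pin:** the knob is back at its pinned height (TCP 0.143 m) and stops firmly there, with about +7 N when pressed. The spring load fell smoothly on the way down, with nothing blocking it.
- **Shuttle:** by the gripper's position it moved about 39.7 mm along the rail, within the 3 mm allowed.
- **Vial:** it stands upright in the cup, and its offset from the cup is within 1–2 mm of what I measured just after letting go.
- **Bottle and beaker:** in the last picture and depth readings, both are within about 1 mm of where they started.

No check failed. The one disagreement was about 3 N less upward force than before the lift when the pin first reached home, with a 2.4 N sideways load. I moved 0.4 mm further along the rail and 0.8 mm down, which left it against the firm stop.

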